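Line up a tile's drill mark under the bit and clamp it

ROBOT

A 7-joint arm with a two-finger parallel gripper is mounted at the origin on the work surface. World frame = base frame: x ahead of the robot, y to its left, z up, the work surface at z = 0. Lengths are in m, angles in rad, forces in N, time in s.
With the tool pointing down it reaches from about 0.425 to 0.875 m from the base axis. Payload 9.9 kg.
Tool frame: the origin (TCP) lies midway between the tips of the shut fingers; the grasp point (between the pads) lies env.tcp_to_grasp behind it (env.tcp_to_grasp is the distance from the TCP to the grasp point, in m); z points along the fingers, y is the line along which they close (so a half turn about z gives the same grasp; the last joint's range is limited). The gripper opens to 85 mm and grips with 20 to 120 N. Pads are 22 mm wide; open, the fingers measure 114 mm over their backs; the gripper's body (76 mm by 85 mm) begins 54 mm behind the grasp point. The pads swing forward as they close: fully open they stand 13 mm farther back than shut.
Start: joints at [1.082, 0.576, 0.025, 1.437, -0.015, 1.129, -0.057], TCP at [0.266, -0.62, 0.231] pointing down, gripper open.
Joint ranges: [-2.76, 2.76], [-0.34, 2.15], [-1.52, 1.57], [0.19, 2.46], [-1.09, 4.23], [0.17, 1.99], [-2.82, 2.82]. Speed limits (rad/s): [2.22, 2.22, 3.01, 3.01, 3.14, 3.14, 3.14].

INTERFACE

Orientations are given as [roll, pitch, yaw] about the fixed x, y, z axes, in that order (R = Rz(yaw) Ry(pitch) Rx(roll)).
In Python, from rig import env gives the robot as it stands.
- The arm moves only by the tool drive_tool, never from a script. Its arguments are lists of equal length, an entry for each row: "translation": the shift along the world's x, y, z in m, a list of three; "turn": the turn about the world's z in rad; "grip": the closure, from 0 (fully open) to 1 (shut). A call has exactly 10 rows; each row shifts and turns the commanded pose from where the row before left it; what a row does not reach is not made up. A row lasts 1/12 s, in which the tool goes at most 41.7 mm and 7.16 degrees, less where a joint would pass 70% of its speed; a pose out of reach is approached as far as the arm can. A call is refused whole if a number of a shift passes 0.0417 or a number of a turn 0.125, either way. A call with a gripper value outside its range is refused whole. The fingers move at their own pace and stop on an object; the grip force is fixed at half the most. Time passes only in rows, so rows that do not move let the fingers close, or fill a call up. It gives the time, the measured TCP pose, the force, the opening and the grip force at its end, in the units of the state.
- env.get_obs(): the state, without advancing time (a new reading comes with each control period).
- env.snapshot(name): name is "scene" or "top" or "wrist"; returns (picture, depth): 400x640x3 uint8, blue, green, red; 400x640 float32, m along the optical axis (not along the pixel's ray), 0 where there is no reading.
- env.get_calibration(name): a dict with "vfov" (degrees; the focal length in pixels is half the picture's height over the tangent of half this angle, whatever the lens; pixels are square), "cx", "cy" (the principal point, pixels), "position" and "rotation" of the camera in the world; the wrist camera has in their place "hand_eye" (4x4, takes a point from camera to tool coordinates, whose origin is the TCP and whose axes are the flange's). Camera axes: x right, y down, z forward; pixel columns grow to the right and rows downward; lengths in m; the calibration is good to about 2 mm. A picture is of the moment at which its call begins: read the wrist's pose just before it. get_calibration takes no time and is no camera call.
- env.hand_in(): hands the job in; it is judged then, once.
The state is a dict: "t": time; "joint_positions": joint angles; "qvel": joint speeds; "effort": joint torques, N m; "ee_pos": TCP position; "eef_rot": TCP orientation; "ft_force": force on the tool from outside, world axes, zero at the start; "ft_torque": the same for the moment, N m; "opening": finger opening in m; "grasp_force": force on a finger pad.
Only numpy, scipy, OpenCV 4.12 (cv2) and the standard library are available. Lean on these libraries where they do the work, as an engineer would, in place of code of your own. Each camera call takes 0.05 s, during which the arm holds its last target. There are 200 camera calls.

TASK

Slide the green tile that lies on the drill stand's plywood plate, keeping it flat on the plate, until its red dot is directly under the tip of the drill bit. Then swing the red-handled hold-down arm over so that it rests on the tile, with the dot still under the bit. Leave everything else on the table where it is.

Things in the scene. Friction and masses are not known exactly. Their poses are not given: they have to be found in the camera images.
- stand: Fixed bench drill stand. Origin on the table under it. Plywood plate 260 (x) by 410 (y) by 18 mm thick, centred at y = -15 mm; its top is 18 mm above the table. Steel column 30 mm thick, 290 mm high, on a 60 mm foot, at x = 0, y = +160. A blue bracket runs from it to the grey drill, 50 mm thick, 98 to 262 mm above the table, at x = 0, y = +60. Yaw -0.25 to 0.3 rad.
- bit_tip (a point): Tip of the fixed drill bit (5 mm thick steel, under a 16 mm collet whose lower end is 78 mm above the table), at x = 0, y = +60 in the stand's axes, 50 mm above the table: 16 mm above the upper face of a tile lying on the plate.
- tile: The work: loose pale green tile, 60 (own x) by 190 (own y) by 16 mm thick, 0.33 kg, dark rings at one end, red dot at the other, lying face up on the plate. Origin: centre of its underside; own y points to the dot. Starts 45 to 140 mm short of its place, on the stand's -y side, turned up to 0.3 rad. In place it lies along the stand's y, ringed end (good to grip across) away from the column.
- dot (a point): Centre of the red dot, 12 mm in diameter, on the tile's upper face: own x = 0, y = +73 mm, 16 mm above the tile's underside.
- clamp (a joint): Angle of the weighted hold-down arm (bar 22 by 12 mm, 0.3 kg). 0: level, pointing to the stand's -x, its pad resting on the tile; 1.57: upright; 1.85: stop. About -0.17 with no tile under the pad. Starts at 1.6 to 1.8, held by hinge friction. Tipped over to below about 1.3 it falls by itself, damped, onto the tile within 2 to 4 s. No latch: its weight holds it down.
- clamp_hinge (a point): Middle of the hold-down's hinge pin (along the stand's y), on the plate's +x side: x = +100, y = -30 mm in the stand's axes, 52 mm above the table. Its steel cheeks take x = 88 to 112, y = -51 to -9 mm, up to 62 mm. The round rubber pad, 24 mm wide, is 100 mm from the hinge: when down, it lies at x = 0, y = -30 mm of the stand.
- clamp_handle (a point): Point in the round red grip at the free end of the hold-down arm, 145 mm from the hinge; the grip is 22 mm thick and ends 11 mm beyond this point.
- spare_green: Bystander: another green tile of the same size but without a dot, flat on the table beside the column side of the plate. Origin at the centre of its underside.
- spare_pink: Bystander: pink tile of the same size, flat on the table beside the plate, away from the column. Origin at the centre of its underside.
- glaze_jar: Bystander: small jar with white cap, 48 mm thick, 70 mm high, standing on the plate's corner beside the column. Origin at the centre of its underside.
- bowl: Bystander: white bowl, 116 mm wide, 45 mm high, on the table. Origin under its centre.
- spray_bottle: Bystander: teal spray bottle with white top, 48 mm thick, 155 mm high. Origin under its centre.
- paint_can: Bystander: can, 68 mm thick, 90 mm high. Origin under its centre.
- brush: Bystander: brush, 180 mm long, lying on the far side of the table. Origin under its centre.
There are look-alikes about, which are no part of the job. What is shaped like the tile but blue or purple is not meant.

How it is judged:
On the way:
1. the red dot is under the bit tip (within 6 mm), the tile flat on the plate, while the hold-down is still up (joint above 1.2) (horizontal distance between dot and bit_tip below 0.006 m and angle between tile's own z axis and vertical below 0.05 rad and height (world z) of tile below 0.022 m and value of joint clamp above 1.2 rad), for 0.3 s.
At the end, for the whole second after the job is handed in: The red dot is under the bit tip within 6 mm horizontally (the tip points inside the dot), the tile lies flat on the plate at rest, and the hold-down arm is down with its pad resting on the tile (joint within 0.05 of 0) (horizontal distance between dot and bit_tip below 0.006 m and angle between tile's own z axis and vertical below 0.05 rad and height (world z) of tile below 0.022 m and value of joint clamp between -0.05 and 0.05 rad and velocity of joint clamp below 0.05 rad/s and linear speed of tile below 0.01 m/s); the robot touches nothing.
It fails at once if the tile is lifted more than 15 mm off the plate or tipped more than 0.3 rad (height (world z) of tile above 0.033 m or angle between tile's own z axis and vertical above 0.3 rad).
It fails at once if another thing on the table is moved more than 30 mm (distance of any of spare_green, spare_pink, glaze_jar, bowl, spray_bottle, paint_can, brush from where it was at the start of the episode above 0.03 m).
It also fails if it takes over 54 s, if anything falls off the work surface, if the arm or the gripper's body presses on something with over 40 N, if the wrist force passes 120 N, or if a joint passes its speed limit or range.

## Working session

There is one attempt and no reset: what is moved stays moved. The work goes in short steps, Python scripts to look and compute and a tool call to move; the robot and the scene stay as the last step left them, time stands still between calls to the robot, and variables do not carry over. Pictures are saved under pics/ and viewed, at most 13 in all, crops included, and the job is handed in when it is done.

Besides the shell and the picture viewer there is one more tool, called after "Emit:" in YAML: its name, and indented under it one key for each argument. drive_tool: Moves the arm, as the interface text tells. Its arguments: {"type":"object","properties":{"translation":{"type":"array","items":{"type":"array","items":{"type":"number"}}},"turn":{"type":"array","items":{"type":"number"}},"grip":{"type":"array","items":{"type":"number"}}},"required":["translation","turn","grip"]}

```bash
ls; mkdir -p pics
cat > h.py <<'E'
import numpy as np, cv2
from rig import env
def snap(n,f=None):
    o=env.get_obs(); im,d=env.snapshot(n)
    if f: cv2.imwrite('pics/'+f,im); np.save('pics/'+f[:-4]+'_d.npy',d)
    return o,im,d
E
python3 - <<'E'
from h import *
o,im,d=snap('top','top0.png'); snap('scene','scene0.png')
for n in('top','scene','wrist'): print(n,env.get_calibration(n))
print(o['t'],o['ee_pos'],o['eef_rot'],o['opening'],env.tcp_to_grasp)
E
```

```text
pics
top {'vfov': 43.684704509675015, 'cx': 325.68225608538745, 'cy': 199.5634592455556, 'position': array([ 0.41479115, -0.03813855,  1.67650461]), 'rotation': array([-3.08534025, -0.01338562, -1.5484296 ])}
scene {'vfov': 56.14828162637963, 'cx': 321.6987987449133, 'cy': 195.92457678332488, 'position': array([0.90466584, 0.52148375, 0.85862856]), 'rotation': array([-2.45222261,  0.00538069,  2.5359513 ])}
wrist {'vfov': 65.05587591212269, 'cx': 318.2477054828701, 'cy': 196.54503919561262, 'hand_eye': array([[ 1.09562907e-03, -9.47224882e-01, -3.20567969e-01,
         8.18665633e-02],
       [ 9.99998941e-01,  7.30802986e-04,  1.25837008e-03,
         1.43367899e-03],
       [-9.57687424e-04, -3.20569008e-01,  9.47224680e-01,
        -1.42655944e-01],
       [ 0.00000000e+00,  0.00000000e+00,  0.00000000e+00,
         1.00000000e+00]])}
0.0 [ 0.26567242 -0.62002393  0.23042996] [-3.13991860e+00  8.56793113e-05  4.04885069e-01] 0.08541561023494908 0.0187
```

View pics/top0.png

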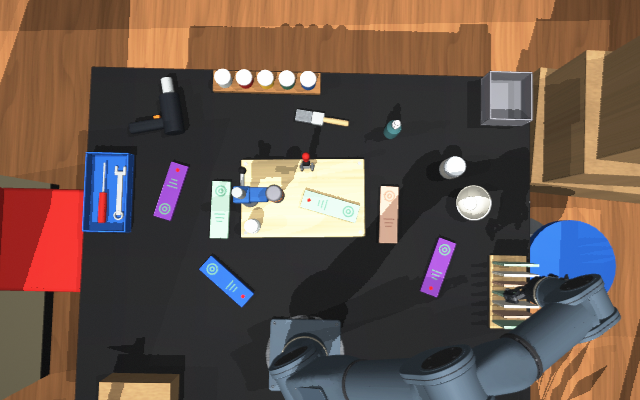

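View pics/scene0.png

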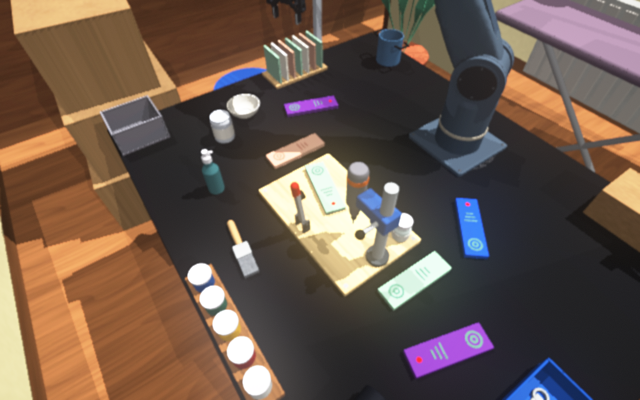

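The picture shows the plate (top view, 241–364 × 160–237), with the drill at (274,194), the jar at (252,226) and the upright red-handled arm at (306,158).

Look-alikes in the top view:
- Green tile on the plate, red dot at (309,200) and rings at (348,211): this is the one I choose.
- Spare green tile at (220,209), on the table with no dot.
- Pink tile at (389,214).
- Purple tiles at (171,191) and (437,267).
- Blue tile at (227,281).

```bash
cat >> h.py <<'E'
from scipy.spatial.transform import Rotation as Ro
def cam(n,o=None):
    c=env.get_calibration(n); f=200/np.tan(np.radians(c['vfov'])/2)
    K=np.array([[f,0,c['cx']],[0,f,c['cy']],[0,0,1]])
    if 'hand_eye' in c:
        T=np.eye(4);T[:3,:3]=Ro.from_euler('xyz',o['eef_rot']).as_matrix();T[:3,3]=o['ee_pos'];T=T@np.array(c['hand_eye'])
        return K,T[:3,:3],T[:3,3]
    return K,Ro.from_euler('xyz',c['rotation']).as_matrix(),np.array(c['position'])
def ray(C,uv):
    K,R,p=C; return (R@np.linalg.inv(K)@np.c_[np.atleast_2d(uv),np.ones(len(np.atleast_2d(uv)))].T).T
def onz(C,uv,z):
    r=ray(C,uv); return C[2]+r*((z-C[2][2])/r[:,2])[:,None]
def proj(C,P):
    K,R,p=C; q=(K@R.T@(np.atleast_2d(P)-p).T).T; return q[:,:2]/q[:,2:]
def tri(Cs,uvs):
    A=np.zeros((3,3));b=np.zeros(3);rs=[]
    for C,uv in zip(Cs,uvs):
        r=ray(C,uv)[0];r/=np.linalg.norm(r);M=np.eye(3)-np.outer(r,r);A+=M;b+=M@C[2];rs.append((M,C[2]))
    x=np.linalg.solve(A,b); return x,[np.linalg.norm(M@(x-c)) for M,c in rs]
def blob(m,near=None):
    n,l,s,c=cv2.connectedComponentsWithStats(m.astype(np.uint8)); 
    return [(c[i],s[i,4],l==i) for i in range(1,n) if s[i,4]>3]
E
python3 - <<'E'
from h import *
for n,f,box in(('top','top0.png',(225,370,150,245)),('scene','scene0.png',(255,425,150,295))):
    im=cv2.imread('pics/'+f);hsv=cv2.cvtColor(im,cv2.COLOR_BGR2HSV);C=cam(n)
    x0,x1,y0,y1=box;M=np.zeros(im.shape[:2],bool);M[y0:y1,x0:x1]=1
    H,S,V=hsv[...,0].astype(int),hsv[...,1],hsv[...,2]
    for c,a,_ in blob(M&((H<6)|(H>174))&(S>120)&(V>100)): print(n,'red',c.round(1),a,onz(C,c,.034)[0].round(4))
    g=M&(H>35)&(H<95)&(S>12)&(V>140)
    for c,a,l in blob(g):
        if a>150:
            r=cv2.minAreaRect(cv2.findContours(l.astype(np.uint8),0,2)[0][0]);print(n,'green',c.round(1),a,onz(C,cv2.boxPoints(r),.034)[:,:2].round(4).tolist())
    w=M&(H>10)&(H<35)&(V>90)&(S>30)
    m=cv2.morphologyEx(w.astype(np.uint8),cv2.MORPH_OPEN,np.ones((3,3)))
    ct=cv2.convexHull(np.vstack(cv2.findContours(m,0,2)[0]))
    q=cv2.approxPolyDP(ct,8,True)[:,0];P=onz(C,q,.018)[:,:2];print(n,'plate',q.tolist(),P.round(4).tolist())
    P=onz(C,ct[:,0].astype(float),.018)[:,:2];print(cv2.minAreaRect(P.astype(np.float32)))
    cr=cv2.resize(im[y0:y1,x0:x1],None,fx=4,fy=4,interpolation=cv2.INTER_CUBIC);cv2.imwrite(f'pics/crop_{n}.png',cr)
E
python3 -c "
import cv2;a=cv2.imread('pics/crop_top.png');b=cv2.imread('pics/crop_scene.png');print(a.shape,b.shape)"
```

```text
top red [305.3 156.7] 59 [0.6482 0.0127 0.034 ]
top red [308.7 199.6] 7 [ 0.5064 -0.0021  0.034 ]
top green [226.8 206.3] 252 [[0.5613, 0.275], [0.5617, 0.2586], [0.3745, 0.2524], [0.3741, 0.2687]]
top green [330. 206.] 1000 [[0.4825, 0.0273], [0.5406, 0.0119], [0.4918, -0.1708], [0.4338, -0.155]]
top plate [[364, 230], [241, 234], [241, 160], [363, 159]] [[0.4104, -0.1878], [0.3881, 0.2194], [0.6343, 0.2272], [0.6475, -0.1801]]
((0.5127136707305908, 0.018777966499328613), (0.2599566876888275, 0.4108833372592926), 1.3875365257263184)
scene red [294.5 185.6] 30 [ 0.5642 -0.1173  0.034 ]
scene green [320.8 187.1] 376 [[0.5022, -0.1699], [0.4382, -0.1703], [0.4927, 0.0314], [0.549, 0.0283]]
scene green [406.3 280.9] 1015 [[0.5756, 0.2675], [0.4239, 0.2697], [0.438, 0.3334], [0.583, 0.3278]]
scene plate [[420, 242], [343, 294], [258, 192], [266, 156], [312, 150], [340, 162]] [[0.3912, 0.2269], [0.6451, 0.2281], [0.6586, -0.1701], [0.5656, -0.2881], [0.4301, -0.2269], [0.3883, -0.1313]]
((0.5093095302581787, -0.028457701206207275), (0.2941560447216034, 0.5230678915977478), 1.5473512411117554)
(380, 580, 3) (580, 680, 3)
```

View pics/crop_top.png

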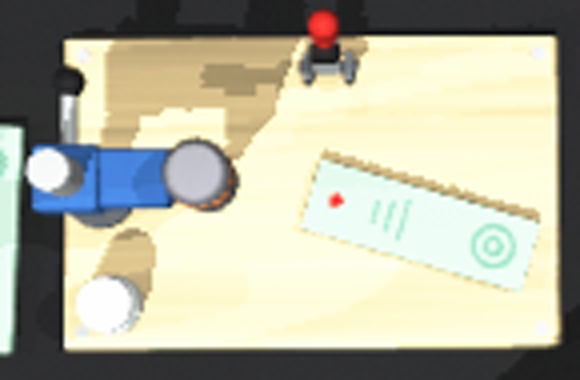

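View pics/crop_scene.png

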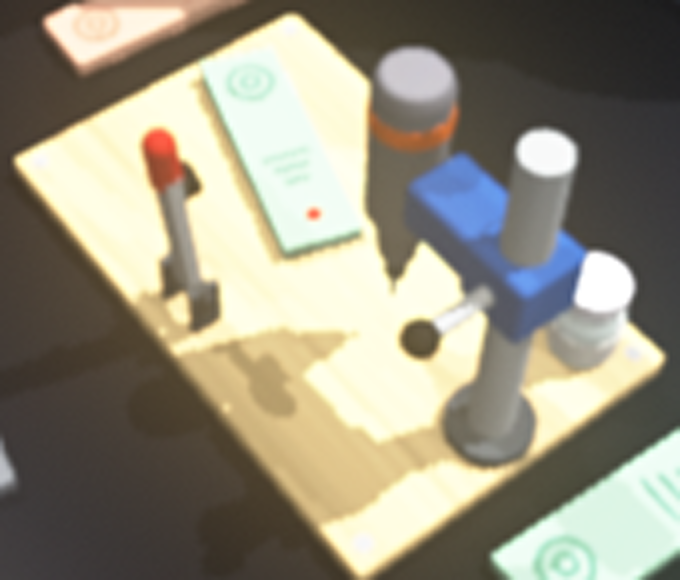

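The crops confirm the choice: the tile on the plate has its dot on the left in the top view and its rings on the right. The jar, drill and column lie as described. Next I'll move to a wrist view of the bit tip.

Emit:
drive_tool:
  translation:
    - [0.0132,0.024,0]
    - [0.0132,0.024,0]
    - [0.0132,0.024,0]
    - [0.0132,0.024,0]
    - [0.0132,0.024,0]
    - [0.0132,0.024,0]
    - [0.0132,0.024,0]
    - [0.0132,0.024,0]
    - [0.0132,0.024,0]
    - [0.0132,0.024,0]
  turn: [-0.04,-0.04,-0.04,-0.04,-0.04,-0.04,-0.04,-0.04,-0.04,-0.04]
  grip: [0,0,0,0,0,0,0,0,0,0]

```text
t: 0.93
ee_pos: [0.3981, -0.3791, 0.231]
eef_rot: [-3.141, 0.0, 0.003]
ft_force: [0.6, 1.5, 0.5]
opening: 0.0857
grasp_force: 0.0
```

Emit:
drive_tool:
  translation:
    - [0.0132,0.024,0]
    - [0.0132,0.024,0]
    - [0.0132,0.024,0]
    - [0.0132,0.024,0]
    - [0.0132,0.024,0]
    - [0.0132,0.024,0]
    - [0.0132,0.024,0]
    - [0.0132,0.024,0]
    - [0.0132,0.024,0]
    - [0,0,0]
  turn: [0,0,0,0,0,0,0,0,0,0]
  grip: [0,0,0,0,0,0,0,0,0,0]

```text
t: 1.77
ee_pos: [0.5193, -0.1583, 0.2309]
eef_rot: [-3.138, -0.001, 0.012]
ft_force: [0.2, 0.4, 0.5]
opening: 0.0855
grasp_force: 0.0
```

Run:
```python
from h import *
import pickle
o,im,d=snap('wrist','w1.png');pickle.dump(o,open('pics/w1.pkl','wb'))
C=cam('wrist',o);print(o['t'],o['ee_pos'],o['eef_rot'],o['joint_positions'])
print(proj(C,[[.511,.094,.05],[.506,-.002,.034],[.61,.0,.19]]).round(0))
```

```text
1.7667 [ 0.51928648 -0.15826437  0.23089294] [-3.13847160e+00 -8.95818926e-04  1.21397270e-02] [ 0.18484295  0.37972182  0.03789844  1.79021072 -0.02093202  0.97185572
 -1.32681152]
[[ 81. 177.]
 [178. 179.]
 [ 27.  71.]]
```

View pics/w1.png

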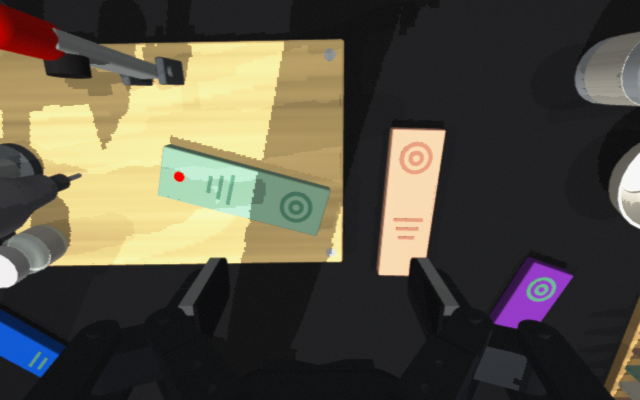

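The wrist view shows the bit tip at about (80,176), the dot at (179,177), the rings at (296,208) and the upright arm at top left. The tip is within a pixel or two of where the top-view estimate puts it. I'll take a second view to triangulate.

Emit:
drive_tool:
  translation:
    - [0,0.02,0]
    - [0,0.02,0]
    - [0,0.02,0]
    - [0,0,0]
    - [0,0,0]
    - [0,0,0]
    - [0,0,0]
    - [0,0,0]
    - [0,0,0]
    - [0,0,0]
  turn: [0,0,0,0,0,0,0,0,0,0]
  grip: [0,0,0,0,0,0,0,0,0,0]

```text
t: 2.65
ee_pos: [0.5165, -0.105, 0.2313]
eef_rot: [3.141, 0.0, 0.004]
ft_force: [-0.4, -0.1, -0.1]
opening: 0.0856
grasp_force: 0.0
```

```bash
cat >> h.py <<'E'
def reddot(im,box):
    hsv=cv2.cvtColor(im,cv2.COLOR_BGR2HSV).astype(int);H,S,V=hsv[...,0],hsv[...,1],hsv[...,2]
    M=np.zeros(im.shape[:2],bool);M[box[2]:box[3],box[0]:box[1]]=1
    return max(blob(M&((H<6)|(H>174))&(S>150)&(V>80)),key=lambda b:b[1])
def rectof(im,lo,hi,seed):
    hsv=cv2.cvtColor(im,cv2.COLOR_BGR2HSV);m=cv2.inRange(hsv,lo,hi);m=cv2.morphologyEx(m,cv2.MORPH_CLOSE,np.ones((5,5)))
    l=cv2.connectedComponents(m)[1];l=(l==l[seed[1],seed[0]]).astype(np.uint8)
    return cv2.findContours(l,0,1)[0][0][:,0].astype(float)
E
python3 - <<'E'
from h import *
import pickle
o,im,d=snap('wrist','w2.png');pickle.dump(o,open('pics/w2.pkl','wb'))
o1=pickle.load(open('pics/w1.pkl','rb'));im1=cv2.imread('pics/w1.png')
C2=cam('wrist',o);C1=cam('wrist',o1);print(o['ee_pos'],o['eef_rot'])
ds=[reddot(i,(100,500,150,220))[0] for i in(im1,im)];print('dot',ds,tri([C1,C2],ds))
print(proj(C2,[.511,.094,.05]))
for C,i,s in((C1,im1,ds[0]),(C2,im,ds[1])):
    c=rectof(i,(40,15,60),(90,140,255),(int(s[0]+12),int(s[1]+6)))
    P=onz(C,c,.034)[:,:2].astype(np.float32);print('tile',cv2.minAreaRect(P),onz(C,s,.034))
a=cv2.resize(im1[150:200,40:120],None,fx=5,fy=5,interpolation=0)
b=cv2.resize(im[150:200,90:250],None,fx=5,fy=5,interpolation=0)
cv2.imwrite('pics/tips.png',np.vstack([np.hstack([a,np.zeros_like(a)]),b]))
E
```

```text
[ 0.51654407 -0.10502658  0.23125124] [3.14149119e+00 9.93277611e-05 3.88775108e-03]
dot [array([178.575, 176.425]), array([225.62962963, 175.19753086])] (array([ 0.50907587, -0.00380881,  0.03496001]), [np.float64(1.7179068359609568e-05), np.float64(1.7179068359643012e-05)])
[[129.77118147 176.65559815]]
tile ((0.4923209249973297, -0.07511758804321289), (0.18834127485752106, 0.06231052428483963), 75.04889678955078) [[ 0.50879561 -0.00336709  0.034     ]]
tile ((0.492093563079834, -0.0747634768486023), (0.18831230700016022, 0.06169543415307999), 75.0650405883789) [[ 0.50883886 -0.00351909  0.034     ]]
```

View pics/tips.png

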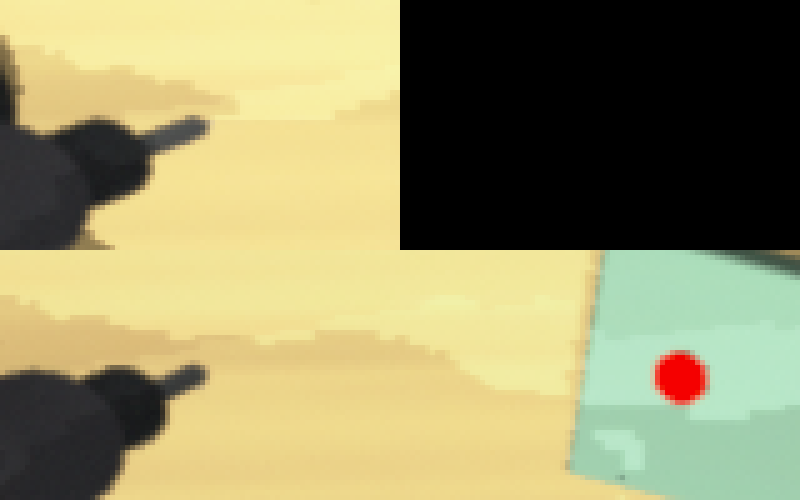

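The first crop puts the tip at about (80.2,175.2) and the second at (130.2,175.0).

```bash
cat >> h.py <<'E'
import pickle
def ld(k): return pickle.load(open(f'pics/{k}.pkl','rb')),cv2.imread(f'pics/{k}.png')
E
python3 - <<'E'
from h import *
(o1,i1),(o2,i2)=ld('w1'),ld('w2');C1,C2=cam('wrist',o1),cam('wrist',o2)
print(tri([C1,C2],[(80.2,175.2),(130.2,175.0)]),onz(C1,(80.2,175.2),.05),onz(C2,(130.2,175.),.05))
# plate edges: right side (stand -y edge) & lower/upper edges
for C,i,s in((C1,i1,(300,130)),(C2,i2,(340,130))):
    hsv=cv2.cvtColor(i,cv2.COLOR_BGR2HSV);H,S,V=[hsv[...,k].astype(int) for k in range(3)]
    m=(((H>12)&(H<32)&(S>50)&(V>70)))
    # rightmost plate pixel per row, rows 60..240
    # lower and upper
    R=[(np.where(m[y,250:450])[0].max()+250.5,y) for y in range(60,240,4)]
    P=onz(C,np.array(R,float),.018)[:,:2]
    vx,vy,x0,y0=cv2.fitLine(P.astype(np.float32),cv2.DIST_HUBER,0,.001,.001).ravel();print('edge',vx,vy,x0,y0,'yaw',np.arctan2(vy,vx))
E
```

```text
(array([0.51445694, 0.08974915, 0.05558566]), [np.float64(0.00013998376859528604), np.float64(0.0001399837685954107)]) [[0.51307302 0.09410293 0.05      ]] [[0.51282557 0.09320236 0.05      ]]
edge 0.7319029 0.68140894 0.5386548 -0.2536808 yaw 0.74968594
edge 0.86332554 0.50464743 0.5206686 -0.23880018 yaw 0.5289736
```

Emit:
drive_tool:
  translation:
    - [-0.0046,-0.0051,-0.006]
    - [-0.0046,-0.0051,-0.006]
    - [-0.0046,-0.0051,-0.006]
    - [-0.0046,-0.0051,-0.006]
    - [-0.0046,-0.0051,-0.006]
    - [-0.0046,-0.0051,-0.006]
    - [-0.0046,-0.0051,-0.006]
    - [-0.0046,-0.0051,-0.006]
    - [-0.0046,-0.0051,-0.006]
    - [-0.0046,-0.0051,-0.006]
  turn: [0.118,0.118,0.118,0.118,0.118,0.118,0.118,0.118,0.118,0.118]
  grip: [0,0,0,0,0,0,0,0,0,0]

```text
t: 3.53
ee_pos: [0.4705, -0.1558, 0.171]
eef_rot: [3.141, -0.0, 1.19]
ft_force: [-0.8, 1.0, 0.2]
opening: 0.0857
grasp_force: 0.0
```

Emit:
drive_tool:
  translation:
    - [0,0,-0.015]
    - [0,0,-0.015]
    - [0,0,-0.015]
    - [0,0,-0.015]
    - [0,0,-0.015]
    - [0,0,-0.01]
    - [0,0,0]
    - [0,0,0]
    - [0,0,0]
    - [0,0,0]
  turn: [0.063,0.063,0,0,0,0,0,0,0,0]
  grip: [0,0,0,0,0,0,0,0,0,0]

```text
t: 4.37
ee_pos: [0.4711, -0.1556, 0.0871]
eef_rot: [3.14, 0.0, 1.311]
ft_force: [0.1, 0.0, -0.2]
opening: 0.0858
grasp_force: 0.0
```

Run:
```python
from h import *
o,im,d=snap('wrist','w3.png');pickle.dump(o,open('pics/w3.pkl','wb'));C=cam('wrist',o)
print(o['ee_pos'],o['eef_rot'],o['joint_positions'])
s=reddot(im,(0,640,0,400));print(s[0],s[1],onz(C,s[0],.034))
t=np.array([.258,.966]);P=np.array([.492,-.075]);print(proj(C,[[*(P-.06*t),.034],[*(P-.084*t),.034]]))
```

```text
[ 0.47113499 -0.15562046  0.08705598] [3.14031587e+00 4.39656734e-05 1.31068748e+00] [ 0.39544834  0.51336037 -0.24584699  2.06766372  0.21901577  0.58330823
 -0.26338806]Traceback (most recent call last):
  File "<stdin>", line 4, in <module>
  File "h.py", line 32, in reddot
    return max(blob(M&((H<6)|(H>174))&(S>150)&(V>80)),key=lambda b:b[1])
ValueError: max() iterable argument is empty
```

View pics/w3.png

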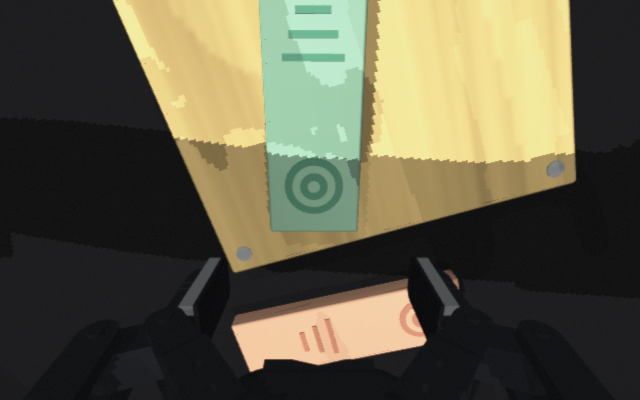

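The tile lies midway between the fingers with the rings at (314,186), and the fingers clear the pink tile. I'll descend and then close.

Emit:
drive_tool:
  translation:
    - [0,0,-0.012]
    - [0,0,-0.012]
    - [0,0,-0.012]
    - [0,0,-0.012]
    - [0,0,-0.012]
    - [0,0,-0.012]
    - [0,0,0]
    - [0,0,0]
    - [0,0,0]
    - [0,0,0]
  turn: [0,0,0,0,0,0,0,0,0,0]
  grip: [0,0,0,0,0,0,0,0,0,0]

```text
t: 5.25
ee_pos: [0.4712, -0.1556, 0.0152]
eef_rot: [3.14, 0.0, 1.311]
ft_force: [0.2, -0.7, -0.1]
opening: 0.085
grasp_force: 0.0
```

Emit:
drive_tool:
  translation:
    - [0,0,0]
    - [0,0,0]
    - [0,0,0]
    - [0,0,0]
    - [0,0,0]
    - [0,0,0]
    - [0,0,0]
    - [0,0,0]
    - [0,0,0]
    - [0,0,0]
  turn: [0,0,0,0,0,0,0,0,0,0]
  grip: [0.3,0.4,0.4,0.5,0.5,0.5,0.5,0.5,0.5,0.5]

```text
t: 6.08
ee_pos: [0.4708, -0.1556, 0.0151]
eef_rot: [3.141, 0.0, 1.311]
ft_force: [-1.8, -0.2, 9.0]
opening: 0.0587
grasp_force: 62.9
```

Emit:
drive_tool:
  translation:
    - [0.0025,0.0046,0]
    - [0.0025,0.0046,0]
    - [0.0025,0.0046,0]
    - [0.0025,0.0046,0]
    - [0.0025,0.0046,0]
    - [0.0025,0.0046,0]
    - [0.0025,0.0046,0]
    - [0.0025,0.0046,0]
    - [0.0025,0.0046,0]
    - [0.0025,0.0046,0]
  turn: [0.0148,0.0148,0.0148,0.0148,0.0148,0.0148,0.0148,0.0148,0.0148,0.0148]
  grip: [0.5,0.5,0.5,0.5,0.5,0.5,0.5,0.5,0.5,0.5]

```text
t: 6.92
ee_pos: [0.4957, -0.1112, 0.0151]
eef_rot: [3.141, 0.002, 1.458]
ft_force: [-2.4, -6.2, 9.6]
opening: 0.0587
grasp_force: 62.9
```

Emit:
drive_tool:
  translation:
    - [0.0025,0.0046,0]
    - [0.0025,0.0046,0]
    - [0.0025,0.0046,0]
    - [0.0025,0.0046,0]
    - [0.0025,0.0046,0]
    - [0.0025,0.0046,0]
    - [0.0025,0.0046,0]
    - [0.0025,0.0046,0]
    - [0.0025,0.0046,0]
    - [0,0,0]
  turn: [0.0148,0.0148,0.0148,0.0148,0.0148,0.0148,0.0148,0.0148,0.0148,0]
  grip: [0.5,0.5,0.5,0.5,0.5,0.5,0.5,0.5,0.5,0.5]

```text
t: 7.75
ee_pos: [0.5189, -0.0685, 0.0151]
eef_rot: [3.14, 0.001, 1.593]
ft_force: [0.5, -2.2, 8.7]
opening: 0.0585
grasp_force: 63.3
```

Run:
```python
from h import *
o,im,d=snap('scene','s2.png');C=cam('scene')
a=cv2.resize(im[150:260,290:420],None,fx=4,fy=4,interpolation=2)
o,im2,d=snap('top','t2.png');b=cv2.resize(im2[150:245,225:375],None,fx=4,fy=4,interpolation=2)
w=np.zeros((480,520,3),np.uint8);cv2.imwrite('pics/m2.png',a)
print(o['t'],o['ee_pos'],o['eef_rot'],proj(C,[[.513,.0936,.05],[.513,.0936,.034]]))
o,im3,d=snap('wrist','w4.png');C=cam('wrist',o);print(proj(C,[[.513,.0936,.05],[.513,.0936,.034]]))
try:
  s=reddot(im3,(0,640,0,400));print(s[:2],onz(C,s[0],.034))
except Exception as e: print(e)
```

```text
7.8 [ 0.51887586 -0.06856199  0.01513291] [3.14011609e+00 1.02791046e-03 1.59224309e+00] [[353.07127441 222.66713847]
 [352.71677845 226.14753475]]
[[ 308.7826508  -264.82511441]
 [ 310.27142185 -205.76228857]]
max() iterable argument is empty
```

View pics/m2.png

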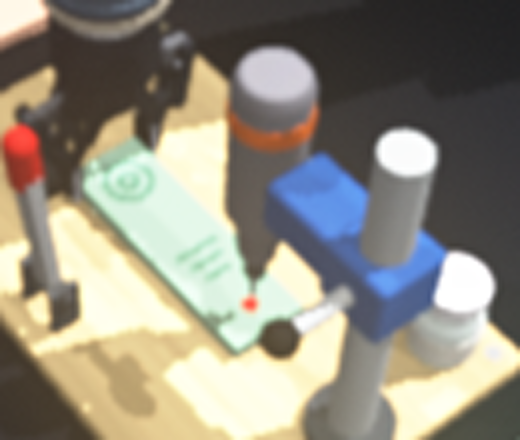

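The scene crop shows the dot at about (352.5,226) in full-picture pixels and the bit tip just above it at about (353,222.5). I'll work out the remaining error.

Run:
```python
from h import *
im=cv2.imread('pics/s2.png');C=cam('scene')
hsv=cv2.cvtColor(im,cv2.COLOR_BGR2HSV).astype(int)
H,S,V=hsv[...,0],hsv[...,1],hsv[...,2]
m=np.zeros(H.shape);m[218:234,344:362]=1
w=m*np.clip(im[...,2].astype(int)-im[...,1]-20,0,None);ys,xs=np.mgrid[:400,:640]
c=np.array([(w*xs).sum(),(w*ys).sum()])/w.sum();print(c,onz(C,c,.034))
# same on initial image, compare to the wrist value (.5088,-.0034)
im=cv2.imread('pics/scene0.png');m[:]=0;m[194:212,322:344]=1
w=m*np.clip(im[...,2].astype(int)-im[...,1]-20,0,None);c=np.array([(w*xs).sum(),(w*ys).sum()])/w.sum();print(c,onz(C,c,.034))
```

```text
[352.07176142 225.53308481] [[0.51319086 0.0910315  0.034     ]]
[332.40822785 203.38924051] [[ 5.12180207e-01 -3.78076523e-04  3.40000000e-02]]
```

Run:
```python
from h import *
def ring(i,C,box):
    hsv=cv2.cvtColor(i,cv2.COLOR_BGR2HSV);g=i[...,1].astype(float);x0,x1,y0,y1=box
    sub=i[y0:y1,x0:x1,1];bg=cv2.medianBlur(cv2.dilate(sub,np.ones((9,9))),15)
    m=((sub<bg*.82)).astype(np.uint8)
    n,l,s,c=cv2.connectedComponentsWithStats(m);out=[]
    for ct in cv2.findContours(m,cv2.RETR_LIST,1)[0]:
        if len(ct)>20:
            e=cv2.fitEllipse(ct);q=min(e[1])/max(e[1])
            if q>.7: out.append((np.add(e[0],(x0,y0)).round(1),np.round(e[1],1)))
    return out
o,i=ld('w1');C=cam('wrist',o)
for r in ring(i,C,(270,322,185,232)): print('w1',r,onz(C,r[0],.034)[0])
o,i=ld('w2');C=cam('wrist',o)
for r in ring(i,C,(310,375,180,235)): print('w2',r,onz(C,r[0],.034)[0])
i=cv2.imread('pics/w4.png');o=env.get_obs();pickle.dump(o,open('pics/w4.pkl','wb'));C=cam('wrist',o)
hsv=cv2.cvtColor(i,cv2.COLOR_BGR2HSV);m=cv2.inRange(hsv,(40,15,60),(95,150,255))
m=cv2.morphologyEx(m,cv2.MORPH_CLOSE,np.ones((9,9)));ys,xs=np.where(m>0);print(xs.min(),xs.max(),ys.min(),ys.max())
for r in ring(i,C,(xs.min(),xs.max(),100,ys.max())): print('w4',r,onz(C,r[0],.034)[0])
for f in(min,max):
    L=[(f(np.where(m[y])[0])+(0 if f is min else 1)-.5,y) for y in range(2,150) if m[y].any()]
    P=onz(C,np.array(L,float),.034)[:,:2].astype(np.float32)
    vx,vy,x0,y0=cv2.fitLine(P,cv2.DIST_HUBER,0,.001,.001).ravel();print('edge',vx,vy,x0,y0,np.degrees(np.arctan2(vy,vx)))
# plate edge directions from w2: bottom edge and right edge by Canny lines
```

```text
w1 (array([295.5, 207.1]), array([7.7, 8.9])) [ 0.4719436  -0.13206225  0.034     ]
w1 (array([295.6, 207. ]), array([12.8, 13.8])) [ 0.47206879 -0.13217915  0.034     ]
w1 (array([295.6, 207. ]), array([24.1, 25.7])) [ 0.47206879 -0.13217915  0.034     ]
w1 (array([295.6, 206.6]), array([29.4, 31.4])) [ 0.47256261 -0.13218404  0.034     ]
w2 (array([341.6, 205.1]), array([7.9, 8.8])) [ 0.47183576 -0.13234646  0.034     ]
w2 (array([341.5, 204.9]), array([13.3, 13.7])) [ 0.47208136 -0.13222385  0.034     ]
w2 (array([341.6, 204.9]), array([24. , 25.9])) [ 0.47208193 -0.13233934  0.034     ]
w2 (array([341.6, 204.5]), array([29.8, 31.4])) [ 0.47257397 -0.13232512  0.034     ]
227 639 0 296
w4 (array([317. , 234.4]), array([17.7, 20.3])) [ 0.51791113 -0.04698447  0.034     ]
w4 (array([317.7, 234.3]), array([36.9, 43.7])) [ 0.5182142 -0.0469301  0.034    ]
w4 (array([317.2, 233.1]), array([60.2, 66.1])) [ 0.51798487 -0.04636144  0.034     ]
edge 0.04000426 -0.9991995 0.4860791 0.016187033 -87.707306
edge 0.042294238 -0.9991052 0.5448839 0.017815378 -87.57599
```

View pics/w4.png

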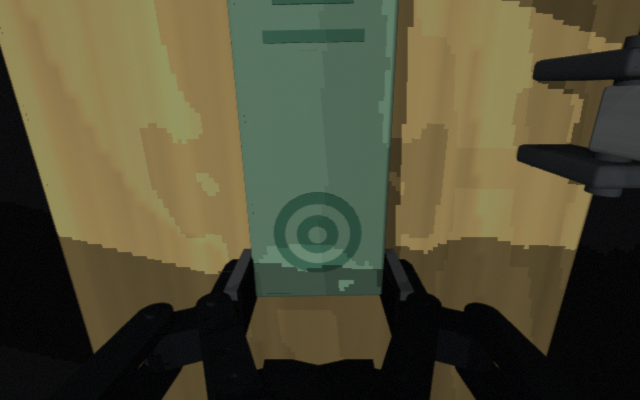

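The wrist view shows the tile centred in the grip, with the rings at (317,234) and its axis along the plate. It puts the dot about 6.6 mm short; the scene camera says about 2.6 mm. I'll advance 5 mm, release, and look again with dot and bit in one picture.

Emit:
drive_tool:
  translation:
    - [0.0002,0.002,0]
    - [0.0002,0.002,0]
    - [0,0.001,0]
    - [0,0,0]
    - [0,0,0]
    - [0,0,0]
    - [0,0,0]
    - [0,0,0]
    - [0,0,0]
    - [0,0,0]
  turn: [0,0,0,0,0,0,0,0,0,0]
  grip: [0.5,0.5,0.5,0.5,0.5,0.5,0,0,0,0]

```text
t: 8.73
ee_pos: [0.5185, -0.0628, 0.0142]
eef_rot: [-3.141, -0.0, 1.592]
ft_force: [0.6, -1.1, -0.3]
opening: 0.0853
grasp_force: 0.0
```

Emit:
drive_tool:
  translation:
    - [0,0,0]
    - [0,0,0]
    - [0,0,0.02]
    - [0,0,0.02]
    - [0,0,0.03]
    - [0,-0.01,0.03]
    - [0,-0.01,0.03]
    - [0,-0.01,0.03]
    - [0,-0.01,0.03]
    - [0,-0.01,0.027]
  turn: [0,0,0,0,0,0,0,0,0,0]
  grip: [0,0,0,0,0,0,0,0,0,0]

```text
t: 9.57
ee_pos: [0.5184, -0.1134, 0.2333]
eef_rot: [3.141, 0.0, 1.592]
ft_force: [1.3, -1.0, -0.8]
opening: 0.0852
grasp_force: 0.0
```

Emit:
drive_tool:
  translation:
    - [0,0,0]
    - [0,0,0]
    - [0,0,0]
    - [0,0,0]
    - [0,0,0]
    - [0,0,0]
    - [0,0,0]
    - [0,0,0]
    - [0,0,0]
    - [0,0,0]
  turn: [-0.12,-0.12,-0.12,-0.12,-0.12,-0.12,-0.12,-0.12,-0.12,-0.12]
  grip: [0,0,0,0,0,0,0,0,0,0]

```text
t: 10.4
ee_pos: [0.5184, -0.113, 0.2312]
eef_rot: [-3.141, 0.0, 0.386]
ft_force: [-0.1, -0.7, -0.6]
opening: 0.0856
grasp_force: 0.0
```

Emit:
drive_tool:
  translation:
    - [0,0,0]
    - [0,0,0]
    - [0,0,0]
    - [0,0,0]
    - [0,0,0]
    - [0,0,0]
    - [0,0,0]
    - [0,0,0]
    - [0,0,0]
    - [0,0,0]
  turn: [-0.12,-0.12,-0.12,0,0,0,0,0,0,0]
  grip: [0,0,0,0,0,0,0,0,0,0]

```text
t: 11.23
ee_pos: [0.5185, -0.1132, 0.2313]
eef_rot: [-3.142, -0.0, 0.033]
ft_force: [-1.2, -0.2, -0.1]
opening: 0.0854
grasp_force: 0.0
```

Run:
```python
from h import *
o,im,d=snap('wrist','w5.png');pickle.dump(o,open('pics/w5.pkl','wb'));C=cam('wrist',o)
print(o['t'],o['ee_pos'],o['eef_rot'])
s=reddot(im,(40,400,140,240));print(s[:2],onz(C,s[0],.034))
u=proj(C,[[.513,.0936,.05],[.513,.0936,.034]]);print(u)
x,y=u[0].astype(int);cr=im[y-40:y+40,max(x-60,0):x+60];print(y-40,max(x-60,0))
cv2.imwrite('pics/m5.png',cv2.resize(cr,None,fx=6,fy=6,interpolation=0))
```

```text
11.2333 [ 0.51851156 -0.11315475  0.23129317] [-3.14155268e+00 -9.10949350e-06  3.25325756e-02]
(array([130.87058824, 167.84705882]), np.int32(85)) [[0.51278245 0.09264564 0.034     ]]
[[121.4089054  171.13997794]
 [129.9736024  167.62751945]]
131 61
```

View pics/m5.png

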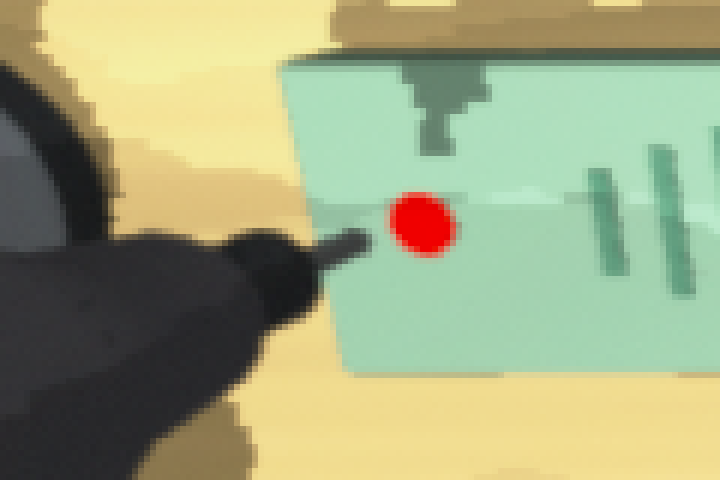

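The crop shows the tip at about (121.5,171.2), matching the prediction, and the dot at (130.9,167.8) against the wanted (130.0,167.6). That is about 1 mm off, so the placing is good. Next is the hold-down: I'll locate its handle from two views.

Run:
```python
from h import *
im=cv2.imread('pics/top0.png');s=reddot(im,(290,320,148,172))
im2=cv2.imread('pics/scene0.png');s2=reddot(im2,(285,305,175,200))
print(s[:2],s2[:2],tri([cam('top'),cam('scene')],[s[0],s2[0]]))
o,im=ld('w5');C=cam('wrist',o)
try:
  s=reddot(im,(0,300,0,120));print(s[:2],onz(C,s[0],.19))
except Exception as e:print(e)
hsv=cv2.cvtColor(cv2.imread('pics/top0.png'),cv2.COLOR_BGR2HSV)
for p in((393,129),):print(onz(cam('top'),p,.15))
```

```text
(array([305.44444444, 156.6031746 ]), np.int32(63)) (array([294.5       , 185.63333333]), np.int32(30)) (array([0.6278466 , 0.00619849, 0.19181744]), [np.float64(0.001981080609262658), np.float64(0.0019810806092628746)])
(array([97.7578534 , 25.35732984]), np.int32(3056)) [[0.62932279 0.00399883 0.19      ]]
[[ 0.72467538 -0.26004498  0.15      ]]
```

Emit:
drive_tool:
  translation:
    - [0.022,0,0.001]
    - [0.022,0,0.001]
    - [0.022,0,0.001]
    - [0.022,0,0.001]
    - [0.022,0,0.001]
    - [0.022,0,0.001]
    - [0.022,0,0.001]
    - [0.022,0,0.001]
    - [0.022,0,0.001]
    - [0,0,0]
  turn: [0,0,0,0,0,0,0,0,0,0]
  grip: [1,1,1,1,1,1,1,1,1,1]

```text
t: 12.12
ee_pos: [0.7195, -0.1123, 0.2391]
eef_rot: [-3.141, -0.001, 0.033]
ft_force: [-1.3, 0.5, -0.9]
opening: 0.0004
grasp_force: 0.0
```

Emit:
drive_tool:
  translation:
    - [0,0.02,0]
    - [0,0.02,0]
    - [0,0.02,0]
    - [0,0.02,0]
    - [0,0.02,0]
    - [0,0.014,-0.014]
    - [0,0,-0.02]
    - [0,0,-0.02]
    - [0,0,-0.015]
    - [0,0,0]
  turn: [0,0,0,0,0,0,0,0,0,0]
  grip: [1,1,1,1,1,1,1,1,1,1]

```text
t: 12.95
ee_pos: [0.7142, 0.0009, 0.1676]
eef_rot: [3.141, 0.006, 0.033]
ft_force: [-0.1, 0.0, 0.2]
opening: 0.0002
grasp_force: 0.0
```

Emit:
drive_tool:
  translation:
    - [-0.009,0,0]
    - [-0.009,0,0]
    - [-0.009,0,0]
    - [-0.009,0,0]
    - [-0.009,0,0]
    - [-0.009,0,0]
    - [-0.009,0,0]
    - [-0.009,0,0]
    - [-0.009,0,0]
    - [-0.009,0,0]
  turn: [0,0,0,0,0,0,0,0,0,0]
  grip: [1,1,1,1,1,1,1,1,1,1]

```text
t: 13.78
ee_pos: [0.6269, 0.0007, 0.1727]
eef_rot: [3.142, -0.003, 0.032]
ft_force: [1.6, -0.3, 0.4]
opening: -0.0001
grasp_force: 0.7
```

Emit:
drive_tool:
  translation:
    - [-0.006,0,0]
    - [-0.006,0,0]
    - [-0.006,0,0]
    - [-0.006,0,0]
    - [-0.006,0,0]
    - [-0.006,0,0]
    - [-0.006,0,0]
    - [-0.006,0,0]
    - [0,0,0]
    - [0,0,0]
  turn: [0,0,0,0,0,0,0,0,0,0]
  grip: [1,1,1,1,1,1,1,1,1,1]

```text
t: 14.62
ee_pos: [0.5783, 0.001, 0.1714]
eef_rot: [-3.142, -0.0, 0.032]
ft_force: [0.1, -0.5, 0.7]
opening: 0.0001
grasp_force: 0.0
```

Emit:
drive_tool:
  translation:
    - [0,0,0]
    - [0.01,0,0]
    - [0.02,0,0.01]
    - [0.02,0,0.02]
    - [0.02,0,0.02]
    - [0,0,0.02]
    - [0,-0.01,0]
    - [0,-0.02,0]
    - [0,-0.02,0]
    - [0,-0.02,0]
  turn: [0,0,0,0,0,0,0,0,0,0]
  grip: [1,1,1,1,1,1,1,1,1,1]

```text
t: 15.45
ee_pos: [0.6484, -0.0699, 0.2409]
eef_rot: [3.141, 0.0, 0.033]
ft_force: [0.9, -1.0, -0.2]
opening: 0.0001
grasp_force: 0.0
```

Emit:
drive_tool:
  translation:
    - [-0.02,-0.01,0]
    - [-0.02,-0.01,0]
    - [-0.02,-0.01,0]
    - [-0.02,-0.01,0]
    - [-0.02,0,0]
    - [-0.015,0,0]
    - [0,0,0]
    - [0,0,0]
    - [0,0,0]
    - [0,0,0]
  turn: [0,0,0,0,0,0,0,0,0,0]
  grip: [1,1,1,1,1,1,1,1,1,1]

```text
t: 16.28
ee_pos: [0.5344, -0.1089, 0.2411]
eef_rot: [-3.142, -0.0, 0.032]
ft_force: [0.2, 0.7, 0.3]
opening: -0.0003
grasp_force: 0.0
```

Emit:
drive_tool:
  translation:
    - [0,0,0]
    - [0,0,0]
    - [0,0,0]
    - [0,0,0]
    - [0,0,0]
    - [0,0,0]
    - [0,0,0]
    - [0,0,0]
    - [0,0,0]
    - [0,0,0]
  turn: [0,0,0,0,0,0,0,0,0,0]
  grip: [1,1,1,1,1,1,1,1,1,1]

```text
t: 17.12
ee_pos: [0.5335, -0.1091, 0.2413]
eef_rot: [-3.142, -0.0, 0.032]
ft_force: [-0.2, -0.1, 0.4]
opening: -0.0002
grasp_force: 0.0
```

Run:
```python
from h import *
env.snapshot('top');o,im,d=snap('wrist','w6.png');pickle.dump(o,open('pics/w6.pkl','wb'));C=cam('wrist',o)
print(o['t'],o['ee_pos'],o['eef_rot'])
u=proj(C,[[.513,.0936,.05],[.513,.0936,.034]]);print(u)
for b in blob(cv2.inRange(cv2.cvtColor(im,cv2.COLOR_BGR2HSV),(0,150,80),(6,255,255))>0): print(b[:2],onz(C,b[0],.034),onz(C,b[0],.052))
```

```text
17.1667 [ 0.5335362  -0.10903693  0.24130155] [-3.14153386e+00 -3.50067271e-05  3.19526769e-02]
[[132.83028124 182.37477709]
 [140.57722461 178.53193218]]
(array([141.4556962 , 178.63291139]), np.int32(79)) [[0.51291182 0.09260438 0.034     ]] [[0.51821246 0.0822885  0.052     ]]
(array([217.08333333, 209.19339623]), np.int32(636)) [[0.47788461 0.00798028 0.034     ]] [[0.48498686 0.00201702 0.052     ]]
```

View pics/w6.png

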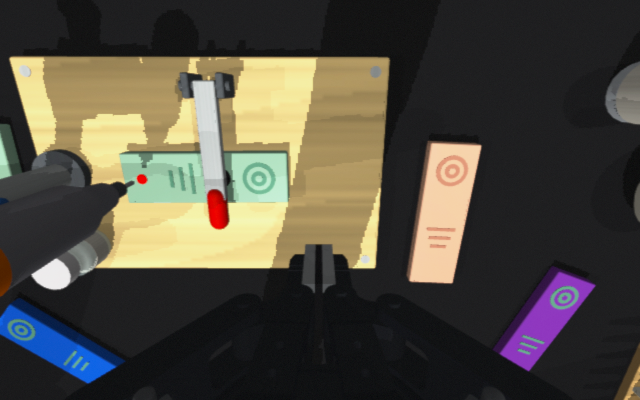

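The arm has come down over the tile (red grip at (217,209)), and the dot at (141,179) has not moved. I'll wait 2.5 s for it to settle, check again and hand in.

Emit:
drive_tool:
  translation:
    - [0,0,0]
    - [0,0,0]
    - [0,0,0]
    - [0,0,0]
    - [0,0,0]
    - [0,0,0]
    - [0,0,0]
    - [0,0,0]
    - [0,0,0]
    - [0,0,0]
  turn: [0,0,0,0,0,0,0,0,0,0]
  grip: [1,1,1,1,1,1,1,1,1,1]

```text
t: 18.05
ee_pos: [0.5335, -0.1091, 0.2413]
eef_rot: [3.142, -0.0, 0.032]
ft_force: [-0.4, 0.4, 0.3]
opening: -0.0003
grasp_force: 0.0
```

Emit:
drive_tool:
  translation:
    - [0,0,0]
    - [0,0,0]
    - [0,0,0]
    - [0,0,0]
    - [0,0,0]
    - [0,0,0]
    - [0,0,0]
    - [0,0,0]
    - [0,0,0]
    - [0,0,0]
  turn: [0,0,0,0,0,0,0,0,0,0]
  grip: [1,1,1,1,1,1,1,1,1,1]

```text
t: 18.88
ee_pos: [0.5336, -0.109, 0.2413]
eef_rot: [-3.142, -0.0, 0.032]
ft_force: [-0.1, 0.3, 0.2]
opening: -0.0
grasp_force: 0.0
```

Emit:
drive_tool:
  translation:
    - [0,0,0]
    - [0,0,0]
    - [0,0,0]
    - [0,0,0]
    - [0,0,0]
    - [0,0,0]
    - [0,0,0]
    - [0,0,0]
    - [0,0,0]
    - [0,0,0]
  turn: [0,0,0,0,0,0,0,0,0,0]
  grip: [1,1,1,1,1,1,1,1,1,1]

```text
t: 19.72
ee_pos: [0.5335, -0.1091, 0.2413]
eef_rot: [-3.142, 0.0, 0.032]
ft_force: [0.2, 0.4, 0.2]
opening: 0.0001
grasp_force: 0.0
```

Run:
```python
from h import *
o,im,d=snap('wrist','w7.png');C=cam('wrist',o)
B=[(b[0],b[1],onz(C,b[0],.034)[0]) for b in blob(cv2.inRange(cv2.cvtColor(im,cv2.COLOR_BGR2HSV),(0,150,80),(6,255,255))>0)]
print(o['t'],B)
p=min(B,key=lambda b:np.hypot(*(b[2][:2]-[.513,.0936])))[2]
h=max(B,key=lambda b:b[1])[0]
if np.hypot(*(p[:2]-[.513,.0936]))<.003 and np.hypot(*(h-[217.1,209.2]))<5: print(env.hand_in())
```

```text
19.7167 [(array([141.4556962 , 178.63291139]), np.int32(79), array([0.51288297, 0.09254518, 0.034     ])), (array([217.09733124, 209.2433281 ]), np.int32(637), array([0.47779111, 0.00791868, 0.034     ]))]
the job is handed in; nothing more can be done
None
```

The job is handed in at about 20 s: my last wrist-camera check put the red dot about 1 mm from under the bit tip, with the hold-down arm down and still on the tile and the gripper clear; the hand-in returned no verdict.

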